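Raise the probe of a thickness gauge and hold it up

TASK

A glass-bottom dish has just been measured on the bench thickness gauge and a colleague waits to slide it out: first turn the selector knob to the widest range (pointer on the longest bar mark) and let go of it, because lifting the probe in any other setting overloads the sensor. Then swing the cam lever up by its round grip to its highest lift, where it stands upright (beyond that the cam lets the probe down again), and finish while still holding it there with the fingers, as it springs back when let go. Do not shift the dish on the anvil or the things beside the gauge.

Things in the scene. Friction and masses are not known exactly. Their poses are not given: they have to be found in the camera images.
- gauge: white bench thickness gauge, fixed. Origin on the table: base x -85..+70, y -130..+130 mm; +x to its back (column), -x its open front, +y the side of the console with the selector, -y the side of the cam lever. Head: x -56..+66, y -45..+5, z 119..163 mm, the spindle top above it to z 183 (195 lifted). Console panel top z 50 mm; display behind the selector up to z 95 mm at x > 0
- selector (a joint): angle of the selector knob in rad, growing clockwise seen from above, stops at -0.12 and 1.69. Spring detents at 0 (short bar mark), 0.524 (medium bar), 1.047 (longest bar: widest range) and 1.571 (small ring: standby); starts in one of the first two. Let go, it snaps into the nearest detent; turning takes about 0.1 N m
- selector_grip (a point): on the upright axis of the selector, at x -46, y +80, z 75 mm of the gauge. Black bar grip 40 mm long, 12 mm wide, from z 57 to 83 mm, on a round skirt 42 mm across; a white line on the bar marks its pointer end. Seen from above the pointer stands (pi/4 - joint value) counter-clockwise from the gauge's +x. This point's own axes turn with the knob
- lift_lever (a joint): angle of the cam lever in rad: 0 = at rest, level, pointing to the gauge's -x (front); 1.571 = upright, highest lift of the probe; stop at 2.15 (leaning back). A spring always drives it back to 0: about 1.2 N at the grip at rest, 2.6 N upright, across the lever
- lever_grip (a point): centre of the lever's grey round grip, 18 mm thick, 50 mm long, its length along the gauge's y (parallel to the hinge axis), 100 mm from that axis, at y -101 mm of the gauge: free on all sides but its inner end, where the steel lever (rod 9 mm thick, at y -69 mm) joins it. At rest 145 mm, upright 245 mm above the table. The grip turns with the lever
- lever_hinge (a point): point on the lever's hinge axis level with the middle of the grip, at x -30 mm, y -101 mm, z 145 mm of the gauge (in the air beside the head): centre of the grip's arc; the axis is the gauge's y axis
- spindle (a joint): lift of the probe spindle in m, driven by the eccentric: 0 at rest, 0.012 at the highest point (lever upright), about 0.0117 with the lever 0.28 rad before or after it
- dish_center (a point): centre of the clear dish on the anvil, 49 mm across, 10 mm high, loose; point half-way up (45 mm above the table). The 8 mm probe stands inside it until lifted over the rim
- anvil (a point): centre of the top of the round steel anvil, 70 mm across, 40 mm above the table
- spare_dish: bystander: lidded clear dish 64 mm across, 18 mm high, standing to the right of the gauge; origin under its centre
- tweezers: bystander: steel forceps 116 mm long, 14 mm wide, 10 mm high, lying in front of the gauge; origin under the middle
- carton: bystander: small carton 50 x 74 x 32 mm to the left of the gauge; origin under its centre

How it is judged:
By the outcome, as a careful person would: the job done as asked, in the order asked, and still so for the second after the job is handed in, while the arm keeps its last pose, push and grip.
It also fails if it takes over 48 s, if anything falls off the work surface, if the arm or the gripper's body presses on something with over 40 N, if the wrist force passes 120 N, or if a joint passes its speed limit or range.

ROBOT

A 7-joint arm with a two-finger parallel gripper is mounted at the origin on a cart in front of the work surface, level with it; the furniture and walls round the work are solid. World frame = base frame: x ahead of the robot, y to its left, z up, the work surface at z = 0. Lengths are in mm, angles in degrees, forces in N, time in s.
With the tool pointing down it reaches from about 425 to 950 mm from the base axis. Payload 4.7 kg.
Tool frame: the origin (TCP) lies on the centre line of the jaws, within the pads' length; the fingertips stand 17 mm ahead of it and the grasp point (between the pads) lies 2 mm behind it; z points along the fingers, x is the direction in which the jaws open and shut, and the axes are right-handed (so a half turn about z gives the same grasp; the last joint's range is limited). The gripper opens to 85 mm and grips with 20 to 120 N. Pads are 22 mm wide; open, the fingers measure 114 mm over their backs; the gripper's body (76 mm by 85 mm) begins 54 mm behind the grasp point. The pads swing forward as they close: fully open they stand 13 mm farther back than shut.
Start: joints at [-1.656, 26.849, -2.785, 87.806, 1.381, 65.374, -4.715], TCP at [675.016, 0.045, 248.335] pointing down, gripper open.
Joint ranges: [-148.3, 148.3], [-19.14, 114.17], [-79.39, 73.82], [5.75, 140.21], [-59.74, 239.74], [12.07, 113.84], [-152.46, 152.46]. Speed limits (degrees/s): [147.25, 147.25, 180, 180, 180, 180, 180].

INTERFACE

Orientations are given as a 3x3 rotation matrix whose columns are the frame's x, y, z axes.
In Python, from bench import robot gives the robot as it stands. The module is installed in compiled form; this text tells all that it offers.
- The arm moves only by the tool send_rows, never from a script. Its argument "steps" is text: rows parted by semicolons, each of 4 numbers parted by spaces: the shift along the tool's x, y, z in m, then the turn about the tool's z in degrees. In form: x y z roll; .... A call has 1 to 10 rows; each row is the pose to reach, as a shift and turn from the pose commanded when the call began, along the tool's axes at that moment; what a row does not reach only later rows make up. A row lasts 1/12 s, in which the tool goes at most 41.7 mm and 7.16 degrees, less where a joint would pass 70% of its speed; a pose out of reach is approached as far as the arm can. A call with a gripper value outside its range is refused whole. "gripper" is the closure in counts, from 0 (fully open) to 255 (shut), set as the call begins (left out, the last holds). The fingers move at their own pace and stop on an object; the grip force is fixed at half the most. Time passes only in rows, so rows that repeat a pose let the fingers close. It gives the time, the measured TCP pose, the force and the opening at its end, in the units of the state.
- robot.observe(): the state, without advancing time (a new reading comes with each control period).
- robot.read_camera(name): name is "scene" or "side" or "wrist"; returns a dict with "pixels" (420x560x3 uint8, red, green, blue), "depth" (420x560 float32, mm along the optical axis (not along the pixel's ray), 0 where there is no reading), "camera_matrix" (3x3 intrinsics, pixels), "k1" (the pictures are not rectified: a ray, as slopes to the right and down, at radius r is drawn at 1 + k1 r^2 times it, then the intrinsics apply), "extrinsics" (4x4, takes a point from camera to world coordinates). Camera axes: x right, y down, z forward; pixel columns grow to the right and rows downward; lengths in mm; the calibration is good to about 2 mm. A picture is of the moment at which its call begins.
- robot.finish_job(): hands the job in, once; it reports no verdict.
Trained networks look in a picture, given as the dict that the camera call returned (one of the last four; its "shot" number tells which), for a name from the list of things; names that differ only in an ending like _2 or _b are one class to them, and where a whole thing is asked for, a point or a joint stands for the part that bears it (a point fixed in the world has none). Each returns a list of dicts, best first, with "p" (0 to 1); they miss things now and then, are a little off and sometimes report something else, mostly with a low value. They report only what shows in the picture. A call takes as long as a camera call.
- robot.boxes_of(label, picture): "centre" ([row, column] in pixels, amid what is visible of it).
- robot.pinpoint(label, picture): "centre" ([row, column] in pixels: a listed point, or the origin of a listed thing).
The state is a dict: "time": time; "joint_positions": joint angles; "qvel": joint speeds; "tau": joint torques, N m; "tcp_pos": TCP position; "tcp_rot": TCP orientation; "force": force on the tool from outside, world axes, zero at the start; "moment": the same for the moment, N m; "grip_width": finger opening in mm.
Only numpy, scipy, OpenCV 4.12 (cv2) and the standard library are available. Lean on these libraries where they do the work, as an engineer would, in place of code of your own. Each camera call takes 0.05 s, during which the arm holds its last target. There are 200 camera calls.

## Working session

There is one attempt and no reset: what is moved stays moved. The work goes in short steps, Python scripts to look and compute and a tool call to move; the robot and the scene stay as the last step left them, time stands still between calls to the robot, and variables do not carry over. Pictures are saved under pics/ and viewed, about 8 in all and at most 12, crops included, and the job is handed in when it is done.

Besides the shell and the picture viewer there is one more tool, called after "Emit:" in YAML: its name, and indented under it one key for each argument. send_rows: Moves the arm, as the interface text tells. Its arguments: {"type":"object","properties":{"steps":{"type":"string"},"gripper":{"type":"number"}},"required":["steps"]}

```bash
mkdir -p pics; cat > h.py <<'E'
import numpy as np, cv2
from bench import robot
def ray(p,rc):
    K=p["camera_matrix"];k=p["k1"]
    d=np.array([(rc[1]-K[0][2])/K[0][0],(rc[0]-K[1][2])/K[1][1]])
    u=d.copy()
    for _ in range(20): u=d/(1+k*(u@u))
    return u
def lift(p,rc,depth=None):
    E=np.array(p["extrinsics"]);u=ray(p,rc)
    if depth is None:
        r,c=int(round(rc[0])),int(round(rc[1]));w=p["depth"][max(r-2,0):r+3,max(c-2,0):c+3];w=w[w>0]
        depth=np.median(w) if w.size else 0
    return (E@np.array([u[0]*depth,u[1]*depth,depth,1]))[:3]
def line(p,rc):
    E=np.array(p["extrinsics"]);u=ray(p,rc);d=E[:3,:3]@np.array([u[0],u[1],1]);return E[:3,3],d/np.linalg.norm(d)
def tri(ls):
    A=sum(np.eye(3)-np.outer(d,d) for o,d in ls);b=sum((np.eye(3)-np.outer(d,d))@o for o,d in ls)
    return np.linalg.solve(A,b)
def onz(p,rc,z):
    o,d=line(p,rc);return o+d*(z-o[2])/d[2]
def proj(p,X):
    E=np.linalg.inv(np.array(p["extrinsics"]));x=E[:3,:3]@X+E[:3,3];u=x[:2]/x[2];u=u*(1+p["k1"]*(u@u));K=p["camera_matrix"]
    return np.array([K[1][1]*u[1]+K[1][2],K[0][0]*u[0]+K[0][2]])
def save(p,n,crop=None,s=1):
    im=p["pixels"][:,:,::-1]
    if crop: im=im[crop[0]:crop[1],crop[2]:crop[3]]
    cv2.imwrite("pics/"+n,cv2.resize(im,None,fx=s,fy=s,interpolation=cv2.INTER_CUBIC))
E
python3 - <<'E'
from h import *
np.set_printoptions(precision=1,suppress=True)
ps={n:robot.read_camera(n) for n in("scene","side","wrist")}
cv2.imwrite("pics/a.png",cv2.resize(np.vstack([np.hstack([ps["scene"]["pixels"],ps["side"]["pixels"]]),np.hstack([ps["wrist"]["pixels"],0*ps["wrist"]["pixels"]])])[:,:,::-1],(800,600)))
for l in ["gauge","selector_grip","lever_grip","lever_hinge","dish_center","anvil","spare_dish","tweezers","carton"]:
    ls=[]
    for n,p in ps.items():
        r=robot.pinpoint(l,p)
        if r:
            c=r[0]["centre"];print(l,n,round(r[0]["p"],2),np.array(c),lift(p,c))
            if r[0]["p"]>.4: ls.append(line(p,c))
    if len(ls)>1: print("   tri",tri(ls))
print(robot.observe()["tcp_rot"], robot.observe()["time"])
for n,p in ps.items(): print(n,np.array(p["extrinsics"])[:3,3])
E
```

```text
gauge scene 0.8 [262.6 297.5] [616.5 -95.3  36.7]
gauge side 0.72 [260.3 305.5] [591.9 -96.6  45.2]
gauge wrist 0.55 [218.9 233.2] [619.3 -44.   30. ]
   tri [617.  -58.1  -3.1]
selector_grip scene 0.43 [209.6 279. ] [571.8 -71.1 161.5]
selector_grip side 0.74 [222.2 269. ] [565.8  20.7  81.2]
selector_grip wrist 0.97 [167.3 169.9] [569.2  26.1  83. ]
   tri [566.2  23.8  75.7]
lever_grip scene 0.85 [244.8 228.6] [ 487.9 -166.4  150.1]
lever_grip side 0.64 [262.5 288. ] [ 494.1 -171.7  152.5]
lever_grip wrist 0.82 [373.9  91.7] [613.8  -3.9 298.1]
   tri [ 492.3 -165.2  146.8]
lever_hinge scene 0.58 [250.2 288.1] [593.9 -67.9  42.3]
lever_hinge side 0.56 [239.6 324.6] [641.3 -94.4  83.1]
   tri [ 598.3 -146.7  136.3]
dish_center scene 0.81 [256.4 282.7] [584.  -84.8  39.9]
dish_center side 0.74 [255.6 296.7] [583.9 -73.2  43.8]
dish_center wrist 0.55 [248.5 205.8] [589.6 -72.7  50.7]
   tri [584.9 -77.2  39.4]
anvil scene 0.71 [252.8 282.4] [582.5 -76.7  42.1]
anvil side 0.71 [257.  299.9] [588.1 -80.   43.1]
anvil wrist 0.73 [245.  207.2] [589.4 -72.   42.4]
   tri [587.  -75.3  39.4]
spare_dish scene 0.97 [336.5 300.5] [ 636.1 -261.3   17.5]
spare_dish side 0.9 [309.2 360.1] [ 626.2 -247.6   18.5]
spare_dish wrist 0.92 [339.2 251.3] [ 634.8 -225.5   18.6]
   tri [ 635.3 -242.9   -1.1]
tweezers scene 0.62 [239.  243.5] [487.3  -9.8   1.9]
tweezers side 0.47 [263.5 251. ] [501.3  -8.3   3.1]
tweezers wrist 0.85 [186.3 137.4] [496.4 -11.1   1.1]
   tri [495.  -12.    5.8]
carton scene 0.95 [206.5 268.3] [535.8  59.4  45.8]
carton side 0.58 [226.5 236.6] [517.2  97.7  32.3]
carton wrist 0.61 [ 67.6 152.7] [542.4 121.8  31.9]
   tri [529.9 125.2  -3.1]
[[ 1.  0.  0.]
 [ 0. -1.  0.]
 [ 0. -0. -1.]] 1.5
scene [ 630.4 -779.4  826.6]
side [ 219.8 -573.7  639.2]
wrist [673.1  74.1 373.1]
```

View pics/a.png

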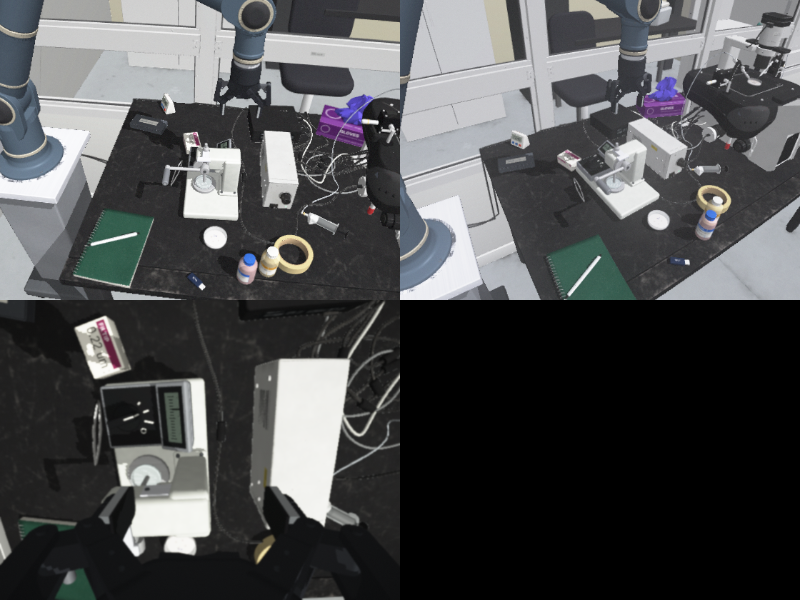

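The gauge stands at about (617, -58) with a small yaw. The selector is left of the head and the lever grip points to the robot. Next I'll fit the gauge pose and look at the knob pointer up close.

```bash
python3 - <<'E'
from h import *
G=np.array([[0,0],[-46,80],[-130,-101]]);W=np.array([[617,-58.1],[566.2,23.8],[492.3,-165.2]])
gc,wc=G.mean(0),W.mean(0);H=(G-gc).T@(W-wc);a=np.arctan2(H[0,1]-H[1,0],H[0,0]+H[1,1])
R=np.array([[np.cos(a),-np.sin(a)],[np.sin(a),np.cos(a)]]);t=wc-R@gc
print(np.degrees(a),t,(W-(G@R.T+t)).round(1))
p=robot.read_camera("wrist");save(p,"b.png",(80,300,120,320),3.6)
E
```

```text
3.0932085102128615 [616.70347048 -56.34451862] [[ 0.3 -1.8]
 [-0.3  2.7]
 [-0.  -1. ]]
```

View pics/b.png

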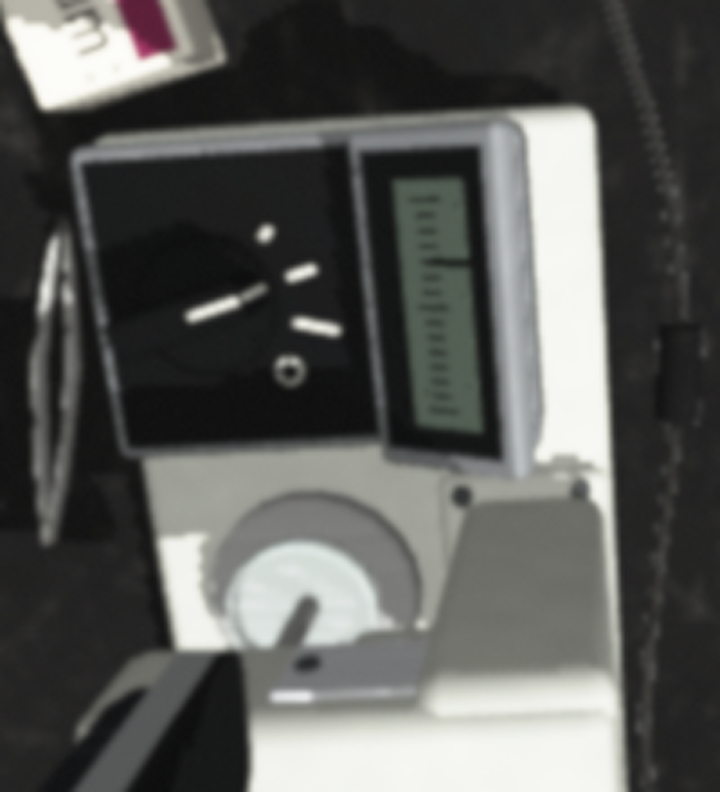

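The pointer lies on the medium mark, so the joint is at 0.524 and needs +30° clockwise. I'll go above the knob with the jaws across the bar.

Emit:
send_rows:
  steps: "-0.011 -0.0024 0.008 7;-0.022 -0.0048 0.016 14;-0.033 -0.0072 0.024 21;-0.044 -0.0096 0.032 28;-0.055 -0.012 0.04 35;-0.066 -0.0144 0.048 42;-0.077 -0.0168 0.056 49;-0.088 -0.0192 0.064 56;-0.099 -0.0216 0.072 63;-0.109 -0.024 0.078 70"
  gripper: 120

```text
time: 2.38
tcp_pos: [565.2, 24.2, 169.8]
tcp_rot: [[0.336, -0.942, -0.0], [-0.942, -0.336, 0.0], [-0.0, 0.0, -1.0]]
force: [-0.2, -0.1, -0.3]
grip_width: 44.8
```

```bash
python3 - <<'E'
from h import *
np.set_printoptions(precision=2,suppress=True)
ps={n:robot.read_camera(n) for n in("wrist","side")}
ls=[]
for n,p in ps.items():
    for l in ("selector_grip","gauge"):
        r=robot.pinpoint(l,p)
        if r: print(l,n,r[0]["p"],r[0]["centre"],onz(p,r[0]["centre"],75))
        if r and l=="selector_grip": ls.append(line(p,r[0]["centre"]))
if len(ls)>1: print(tri(ls))
save(ps["wrist"],"c.png",None,1.2)
s=robot.observe();print(s["tcp_pos"],np.array(s["tcp_rot"]),s["grip_width"],s["force"],s["time"],np.array(s["joint_positions"]))
E
```

```text
selector_grip wrist 0.59 [213.2, 284.3] [567.34  21.19  75.  ]
gauge wrist 0.59 [166.0, 371.9] [622.28 -26.15  75.  ]
selector_grip side 0.62 [222.4, 267.4] [566.    28.57  75.  ]
gauge side 0.81 [258.1, 302.6] [ 571.57 -111.99   75.  ]
[565.99  23.17  78.09]
[567.24  23.92 171.03] [[ 0.34 -0.94  0.  ]
 [-0.94 -0.34  0.  ]
 [ 0.   -0.   -1.  ]] 45.363152074033096 [-0.42  0.42 -0.35] 2.6833 [-15.33  21.53  11.03 108.03  -5.19  50.8  -71.67]
```

View pics/c.png

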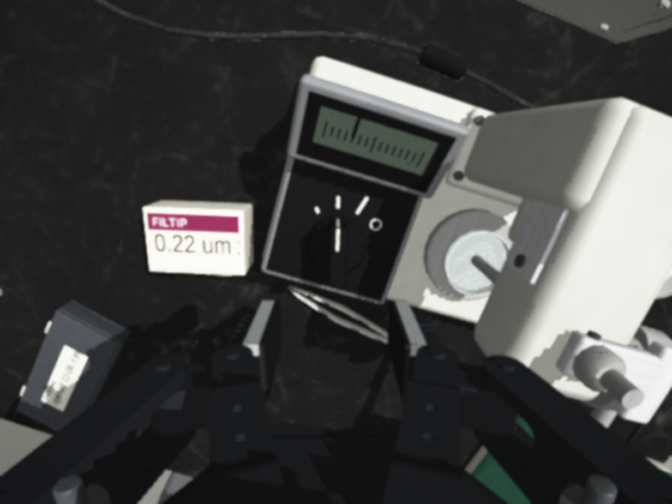

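The white bar line stands at col ~338 (rows 218–250), upright in the picture, so the jaws are square to the bar. I'll check the line's position before descending.

```bash
python3 - <<'E'
from h import *
np.set_printoptions(precision=1,suppress=True)
p=robot.read_camera("wrist");g=p["pixels"].min(2)[150:230,262:302]
m=(g>120).astype(np.uint8);n,lab,st,ce=cv2.connectedComponentsWithStats(m)
for i in range(1,n):
    x,y,w,h,a=st[i]
    if a<8: continue
    ys,xs=np.nonzero(lab==i)
    z=83 if y+150>178 else 50
    print(a,(y+150,x+262,h,w),[onz(p,(150+v,262+xs[ys==v].mean()),z)[:2] for v in (ys.min(),ys.max())])
X=np.array([0,-.0,0]);s=robot.observe();R=np.array(s["tcp_rot"]);print(np.degrees(np.arctan2(R[1,0],R[0,0])))
E
```

```text
39 (np.int32(166), np.int32(279), np.int32(11), np.int32(4)) [array([598.1,  34.7]), array([590.5,  31.9])]
45 (np.int32(169), np.int32(295), np.int32(13), np.int32(7)) [array([601.7,  18. ]), array([591.1,  18.2])]
19 (np.int32(174), np.int32(262), np.int32(6), np.int32(4)) [array([587.3,  45.4]), array([583.5,  43.7])]
74 (np.int32(192), np.int32(278), np.int32(20), np.int32(4)) [array([585.5,  30.3]), array([572. ,  25.7])]
-69.92789549857157
```

Axis at (566.5, 24), bar at ~18.5° and the longest mark at about −11.5°. All agree, so I'll descend, grip and turn.

Emit:
send_rows:
  steps: "0 0.0005 0.025 2;0 0.0005 0.05 2;0 0.0005 0.075 2;0 0.0005 0.09 2;0 0.0005 0.094 2;0 0.0005 0.094 2"

```text
time: 3.23
tcp_pos: [565.5, 23.6, 75.5]
tcp_rot: [[0.309, -0.951, -0.002], [-0.951, -0.309, -0.0], [-0.0, 0.002, -1.0]]
force: [0.1, -0.4, 1.2]
grip_width: 45.4
```

Emit:
send_rows:
  steps: "0 0 0 0;0 0 0 0;0 0 0 0;0 0 0 0;0 0 0 0;0 0 0 0;0 0 0 0;0 0 0 0"
  gripper: 255

```text
time: 3.9
tcp_pos: [566.8, 23.4, 77.9]
tcp_rot: [[0.309, -0.951, 0.003], [-0.951, -0.309, -0.0], [0.001, -0.003, -1.0]]
force: [-0.1, -0.1, 6.1]
grip_width: 11.0
```

Emit:
send_rows:
  steps: "0 0 -0.001 5;0 0 -0.001 10;0 0 -0.001 15;0 0 -0.001 20;0 0 -0.001 25;0 0 -0.001 30;0 0 -0.001 31;0 0 -0.001 31;0 0 -0.001 31"

```text
time: 4.65
tcp_pos: [566.8, 24.2, 78.0]
tcp_rot: [[-0.223, -0.975, 0.003], [-0.975, 0.223, 0.0], [-0.001, -0.003, -1.0]]
force: [2.1, 0.4, 0.8]
grip_width: 10.6
```

Emit:
send_rows:
  steps: "0 0 0 0;0 0 0 0;0 0 0 0;0 0 0 0;0 0 0 0;0 0 -0.02 0;0 0 -0.05 0;0 0 -0.08 0;0 0 -0.11 0;0 0 -0.125 0"
  gripper: 120

```text
time: 5.48
tcp_pos: [566.9, 23.6, 205.9]
tcp_rot: [[-0.225, -0.974, 0.005], [-0.974, 0.225, 0.001], [-0.002, -0.004, -1.0]]
force: [0.4, -1.1, 0.6]
grip_width: 45.3
```

```bash
python3 - <<'E'
from h import *
np.set_printoptions(precision=1,suppress=True)
p=robot.read_camera("wrist");save(p,"d.png",None,1.2)
r=robot.pinpoint("lever_grip",p);print(r)
if r: print(onz(p,r[0]["centre"],145))
s=robot.observe();print(s["tcp_pos"],s["grip_width"])
E
```

```text
[{'centre': [270.3, 555.7], 'p': 0.83}]
[ 493.3 -160.3  145. ]
[567.3  23.8 205.5] 44.76066767783338
```

View pics/d.png

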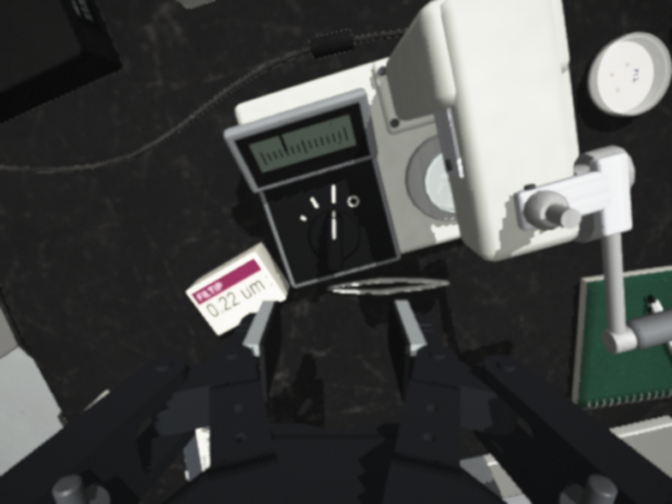

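The pointer line (col 333, rows 212–238) lines up with the longest bar (333, 190), and the knob is released. On to the lever: rotate back and hover above its grip.

Emit:
send_rows:
  steps: "0.02 0.003 -0.003 -7;0.04 0.006 -0.006 -14;0.06 0.009 -0.009 -21;0.08 0.012 -0.012 -28;0.1 0.015 -0.015 -35;0.12 0.018 -0.018 -42;0.14 0.021 -0.021 -49;0.16 0.024 -0.024 -56;0.18 0.027 -0.027 -63;0.2 0.03 -0.03 -70"

```text
time: 6.42
tcp_pos: [490.0, -164.8, 231.1]
tcp_rot: [[0.842, -0.539, -0.003], [-0.539, -0.842, 0.001], [-0.003, 0.001, -1.0]]
force: [1.0, -0.0, -0.0]
grip_width: 45.5
```

Emit:
send_rows:
  steps: "0 0 0 -7;0 0 0 -14;0 0 0 -21;0 0 0 -28;0 0 0 -35;0 0 0 -36;0 0 0 -36;0 0 0 -36"

```text
time: 7.08
tcp_pos: [490.9, -164.2, 231.6]
tcp_rot: [[0.999, 0.05, -0.001], [0.05, -0.999, 0.0], [-0.001, -0.0, -1.0]]
force: [-0.1, -0.5, -0.8]
grip_width: 45.3
```

```bash
python3 - <<'E'
from h import *
np.set_printoptions(precision=1,suppress=True)
ps={n:robot.read_camera(n) for n in("wrist","scene","side")}
for l in("lever_grip","lever_hinge"):
    ls=[]
    for n,p in ps.items():
        r=robot.pinpoint(l,p)
        if r: print(l,n,r[0],onz(p,r[0]["centre"],145),lift(p,r[0]["centre"])); ls.append(line(p,r[0]["centre"]))
    if len(ls)>1: print(tri(ls))
save(ps["wrist"],"e.png",None,1.2)
s=robot.observe();print(s["tcp_pos"],s["grip_width"],s["time"],np.array(s["tcp_rot"])*100,s["joint_positions"])
E
```

```text
lever_grip wrist {'centre': [219.1, 284.1], 'p': 0.74} [ 493.3 -163.1  145. ] [ 493.  -160.   153.9]
lever_grip scene {'centre': [246.1, 232.2], 'p': 0.78} [ 494.  -164.1  145. ] [ 495.4 -170.1  151.7]
lever_grip side {'centre': [261.1, 287.3], 'p': 0.9} [ 499.1 -161.9  145. ] [ 494.4 -168.7  153.3]
[ 495.  -163.9  146.6]
lever_hinge wrist {'centre': [216.4, 422.7], 'p': 0.85} [ 594.8 -155.9  145. ] [ 669.2 -200.7    0.3]
lever_hinge scene {'centre': [252.8, 286.1], 'p': 0.83} [ 595.6 -168.   145. ] [590.6 -80.8  47.8]
lever_hinge side {'centre': [242.4, 324.4], 'p': 0.83} [ 589.1 -154.3  145. ] [641.9 -94.3  74.4]
[ 594.6 -156.1  139.5]
[ 491.3 -164.2  232.4] 45.04832258414076 7.5333 [[  99.9    5.2    0. ]
 [   5.2  -99.9    0. ]
 [   0.    -0.  -100. ]] [  6.2  13.    9.  110.5  -2.4  56.6  19.3]
```

View pics/e.png

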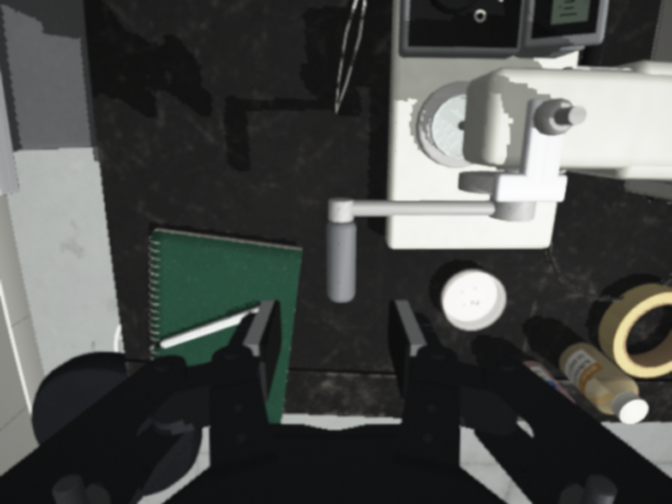

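The grip lies at (217, 284) unscaled, square to the jaws, at (493.5, −163.5, 145). I'll descend and grasp.

Emit:
send_rows:
  steps: "0.0025 0 0.03 0;0.0025 0 0.06 0;0.0025 0 0.08 0;0.0025 0 0.089 0;0.0025 0 0.089 0;0.0025 0 0.089 0"

```text
time: 8.03
tcp_pos: [494.3, -164.3, 143.7]
tcp_rot: [[0.999, 0.052, 0.0], [0.052, -0.999, -0.0], [0.0, 0.0, -1.0]]
force: [0.2, -0.0, -0.3]
grip_width: 45.1
```

Emit:
send_rows:
  steps: "0 0 0 0;0 0 0 0;0 0 0 0;0 0 0 0;0 0 0 0;0 0 0 0;0 0 0 0"
  gripper: 255

```text
time: 8.62
tcp_pos: [494.7, -164.4, 144.4]
tcp_rot: [[0.999, 0.052, 0.002], [0.052, -0.999, -0.0], [0.002, 0.001, -1.0]]
force: [-0.3, 0.3, 6.3]
grip_width: 16.5
```

```bash
python3 - <<'E'
from h import *
t=np.radians(np.arange(0,91,5))
print(np.c_[np.degrees(t),100*(1-np.cos(t)),100*np.sin(t)].round(1).tolist())
s=robot.observe();print(s["tcp_pos"],s["force"],s["moment"],s["grip_width"])
E
```

```text
[[0.0, 0.0, 0.0], [5.0, 0.4, 8.7], [10.0, 1.5, 17.4], [15.0, 3.4, 25.9], [20.0, 6.0, 34.2], [25.0, 9.4, 42.3], [30.0, 13.4, 50.0], [35.0, 18.1, 57.4], [40.0, 23.4, 64.3], [45.0, 29.3, 70.7], [50.0, 35.7, 76.6], [55.0, 42.6, 81.9], [60.0, 50.0, 86.6], [65.0, 57.7, 90.6], [70.0, 65.8, 94.0], [75.0, 74.1, 96.6], [80.0, 82.6, 98.5], [85.0, 91.3, 99.6], [90.0, 100.0, 100.0]]
[ 494.66398661 -164.39346076  144.42686566] [-0.29689361  0.26024657  6.2698694 ] [0.04657892 0.15957582 0.06297861] 16.45419886377354
```

Emit:
send_rows:
  steps: "0.0004 0 -0.0087 0;0.0015 0 -0.0174 0;0.0034 0 -0.0259 0;0.006 0 -0.0342 0;0.0094 0 -0.0423 0;0.0134 0 -0.05 0;0.0181 0 -0.0574 0;0.0234 0 -0.0643 0;0.0293 0 -0.0707 0;0.0293 0 -0.0707 0"

```text
time: 9.45
tcp_pos: [517.9, -163.2, 214.4]
tcp_rot: [[0.999, 0.051, -0.014], [0.051, -0.999, 0.001], [-0.014, -0.002, -1.0]]
force: [-14.0, -1.3, 2.9]
grip_width: 16.0
```

```bash
python3 - <<'E'
from h import *
np.set_printoptions(precision=1,suppress=True)
ps={n:robot.read_camera(n) for n in("scene","side","wrist")};ls=[]
for n,p in ps.items():
    r=robot.pinpoint("lever_grip",p)
    if r: print(n,r[0]); ls.append(line(p,r[0]["centre"]))
if len(ls)>1: print(tri(ls))
a=cv2.resize(ps["scene"]["pixels"][150:330,180:380],(400,360));b=cv2.resize(ps["side"]["pixels"][150:330,200:400],(400,360))
cv2.imwrite("pics/f.png",np.hstack([a,b])[:,:,::-1])
s=robot.observe();print(s["tcp_pos"],s["force"],s["moment"],s["grip_width"])
E
```

```text
scene {'centre': [221.4, 241.0], 'p': 0.91}
side {'centre': [229.2, 296.9], 'p': 0.85}
wrist {'centre': [267.4, 276.2], 'p': 0.83}
[ 514.7 -159.6  210.3]
[ 517.5 -163.2  213.9] [-13.6  -1.7   4.5] [-0.4  3.3  0.1] 15.841553062018344
```

View pics/f.png

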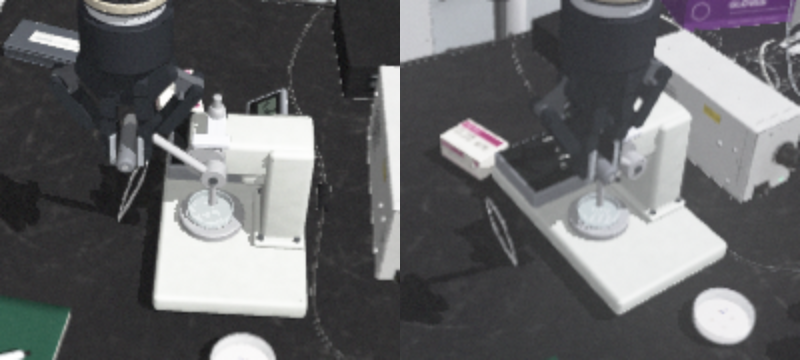

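The lever follows (about 43°), and the force is mild at 14 N. Continuing the arc to upright.

Emit:
send_rows:
  steps: "0.0064 0 -0.006 0;0.0133 0 -0.0112 0;0.0207 0 -0.016 0;0.0284 0 -0.02 0;0.0365 0 -0.0235 0;0.0448 0 -0.0261 0;0.0533 0 -0.028 0;0.062 0 -0.029 0;0.0707 0 -0.0293 0;0.0707 0 -0.0293 0"

```text
time: 10.58
tcp_pos: [594.0, -159.3, 248.4]
tcp_rot: [[0.999, 0.052, 0.0], [0.052, -0.999, -0.0], [0.0, 0.0, -1.0]]
force: [-9.2, -0.3, 18.6]
grip_width: 15.8
```

```bash
python3 - <<'E'
from h import *
np.set_printoptions(precision=1,suppress=True)
ps={n:robot.read_camera(n) for n in("scene","side","wrist")}
for l in("lever_grip","lever_hinge"):
    ls=[]
    for n,p in ps.items():
        r=robot.pinpoint(l,p)
        if r: print(n,r[0]); ls.append(line(p,r[0]["centre"]))
    if len(ls)>1: print(l,tri(ls))
a=cv2.resize(ps["scene"]["pixels"][130:280,230:380],(400,400),interpolation=cv2.INTER_CUBIC);b=cv2.resize(ps["side"]["pixels"][130:280,240:390],(400,400),interpolation=cv2.INTER_CUBIC)
cv2.imwrite("pics/g.png",np.hstack([a,b])[:,:,::-1])
s=robot.observe();print(s["tcp_pos"],s["force"],s["moment"],s["grip_width"],np.array(s["tcp_rot"])[:,2]*100)
E
```

```text
scene {'centre': [210.0, 286.5], 'p': 0.95}
side {'centre': [199.8, 332.0], 'p': 0.75}
wrist {'centre': [273.6, 276.9], 'p': 0.96}
lever_grip [ 591.9 -157.   245.4]
scene {'centre': [249.9, 285.2], 'p': 0.62}
side {'centre': [241.2, 326.8], 'p': 0.71}
lever_hinge [ 593.3 -157.9  145.6]
[ 593.4 -159.3  248.4] [-8.1  0.4 16.1] [0.  2.4 0.1] 15.798198205266845 [   0.1    0.  -100. ]
```

View pics/g.png

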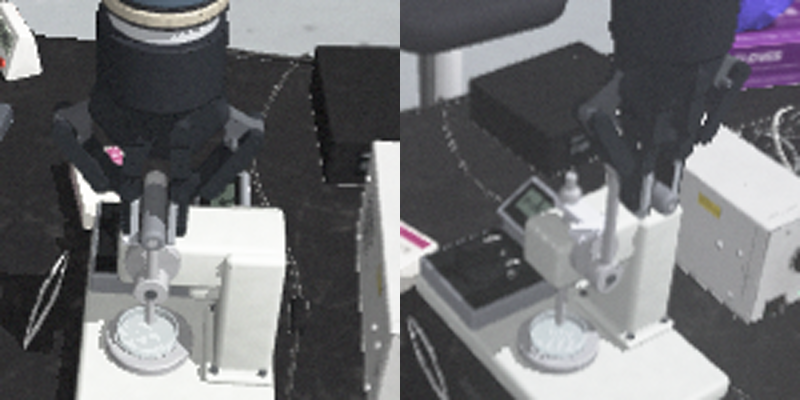

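The rod stands upright in both views, with the grip at about (592–593) over the hinge at (593–594). There is a residual 16 N radial load, so I'll relax that and trim x by 1 mm, then verify the selector and dish.

Emit:
send_rows:
  steps: "0.0005 0 -0.002 0;0.001 0 -0.004 0;0.001 0 -0.004 0;0.001 0 -0.004 0;0.001 0 -0.004 0;0.001 0 -0.004 0"

```text
time: 11.53
tcp_pos: [592.7, -159.1, 248.6]
tcp_rot: [[0.999, 0.052, -0.005], [0.052, -0.999, 0.001], [-0.005, -0.001, -1.0]]
force: [-7.0, -2.6, 3.1]
grip_width: 15.7
```

```bash
python3 - <<'E'
from h import *
np.set_printoptions(precision=1,suppress=True)
ps={n:robot.read_camera(n) for n in("scene","side","wrist")}
for l in("lever_grip","lever_hinge","dish_center","anvil","spare_dish","tweezers","carton"):
    ls=[]
    for n,p in ps.items():
        r=robot.pinpoint(l,p)
        if r and r[0]["p"]>.4: ls.append(line(p,r[0]["centre"]))
    if len(ls)>1: print(l,len(ls),tri(ls))
w=ps["wrist"];c=proj(w,np.array([570,20,60.]));print(c)
b=cv2.resize(ps["side"]["pixels"][130:280,215:365],(400,400),interpolation=cv2.INTER_CUBIC);a=cv2.resize(w["pixels"],(533,400))
cv2.imwrite("pics/i.png",cv2.resize(np.hstack([a,b]),(800,343))[:,:,::-1])
s=robot.observe();print(s["tcp_pos"],s["force"],s["grip_width"],s["time"])
E
```

```text
lever_grip 2 [ 589.9 -156.8  242.3]
lever_hinge 2 [ 594.8 -151.9  136.3]
dish_center 3 [ 575.3 -148.   113.8]
anvil 2 [581.7 -89.4  47.6]
spare_dish 3 [ 634.1 -244.3    1.9]
tweezers 3 [496.5 -13.    4.5]
carton 2 [530.2 127.5  -6.9]
[ -6.4 266.3]
[ 592.7 -159.2  248.6] [-6.3 -1.   2.8] 15.871720984976776 12.7333
```

View pics/i.png

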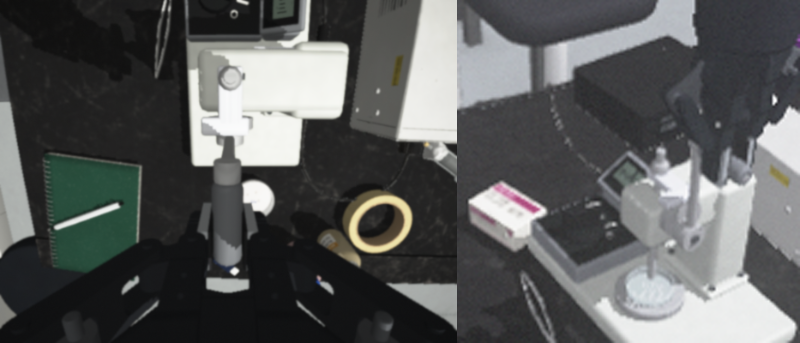

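```bash
python3 - <<'E'
from h import *
np.set_printoptions(precision=1,suppress=True)
w=robot.read_camera("wrist");g=w["pixels"].mean(2)
cv2.imwrite("pics/j.png",cv2.resize(w["pixels"][120:330,200:360],(600,788))[:590,:,::-1])
R=np.array([[.9986,-.0523],[.0523,.9986]])
for r in(230,245,260):
    d=w["depth"][r,240:320];ok=(d>0)&(abs(d-np.median(d[36:44]))<12);c=240+np.nonzero(ok)[0];print(r,c.min(),c.max(),[lift(w,(r,x)) for x in(c.min()+2,(c.min()+c.max())/2,c.max()-2)])
# predicted columns for an upright lever, hinge x 594.5 at y -157 (yaw 3)
for h in (592,593,594,595,596):
    o=np.array([h,-157.]);q=o+R@np.array([0,32]);print(h,"grip",proj(w,np.array([*o,245])),"rodtop",proj(w,np.array([*q,235])),"rodbase",proj(w,np.array([*q,160])))
E
```

```text
230 259 298 [array([ 582.2, -133.7,  249.1]), array([ 589.8, -132. ,  252.6]), array([ 597.5, -133.3,  248. ])]
245 259 298 [array([ 582.5, -140.6,  249.7]), array([ 590.1, -138.1,  254.2]), array([ 597.9, -140. ,  249. ])]
260 247 310 [array([ 577.3, -148.5,  248.9]), array([ 590.5, -145.3,  253.9]), array([ 603.9, -147.2,  248.6])]
592 grip [274.1 280.5] rodtop [202.9 280.6] rodbase [173.6 280.3]
593 grip [274.2 282.7] rodtop [203.  282.7] rodbase [173.7 281.8]
594 grip [274.3 284.8] rodtop [203.1 284.9] rodbase [173.7 283.2]
595 grip [274.4 286.9] rodtop [203.2 287. ] rodbase [173.8 284.6]
596 grip [274.5 289. ] rodtop [203.3 289.1] rodbase [173.9 286. ]
```

View pics/j.png

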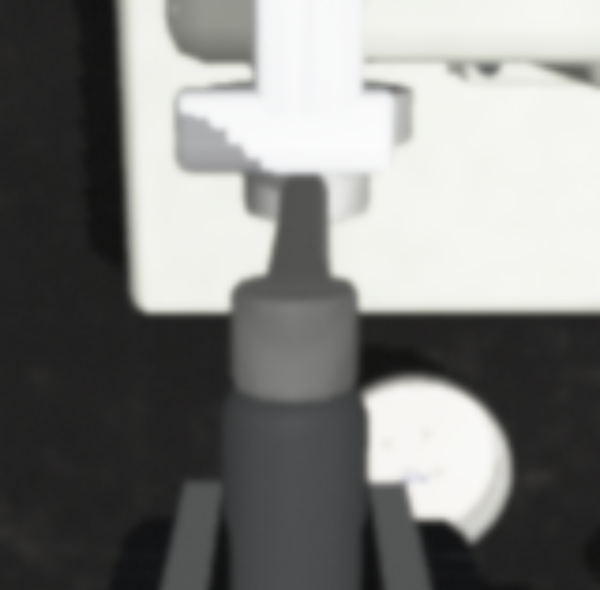

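The hub centre (col 281.7) gives a hinge x of ≈593, while the grip centre gives x ≈590.5. The lever is ~1.5° short of upright, so I'll push 3 mm further.

Emit:
send_rows:
  steps: "0.0015 0 0 0;0.003 0 0 0;0.003 0 0 0;0.003 0 0 0;0.003 0 0 0;0.003 0 0 0;0.003 0 0 0;0.003 0 0 0"

```text
time: 13.45
tcp_pos: [594.6, -159.1, 248.7]
tcp_rot: [[0.999, 0.052, -0.007], [0.052, -0.999, 0.001], [-0.007, -0.001, -1.0]]
force: [-9.2, -0.5, 4.3]
grip_width: 15.7
```

```bash
python3 - <<'E'
from h import *
np.set_printoptions(precision=1,suppress=True)
w=robot.read_camera("wrist")
for r in(230,245):
    d=w["depth"][r,240:320];ok=(d>0)&(abs(d-np.median(d[36:44]))<12);c=240+np.nonzero(ok)[0];print(lift(w,(r,(c.min()+c.max())/2)))
q=robot.read_camera("scene");b=robot.read_camera("side")
f=lambda p,r,c:cv2.resize(p["pixels"][r:r+100,c:c+100],(400,400),interpolation=cv2.INTER_CUBIC)
cv2.imwrite("pics/k.png",np.hstack([f(q,195,235),f(b,185,235)])[:,:,::-1])
s=robot.observe();print(s["tcp_pos"],s["force"],s["qvel"],s["time"])
E
```

```text
[ 591.6 -131.9  252.6]
[ 592.  -138.2  253.8]
[ 594.6 -159.1  248.6] [-9.5 -0.9  4.6] [ 0.1  0.1  0.  -0.  -0.  -0.1  0.1] 13.6
```

View pics/k.png

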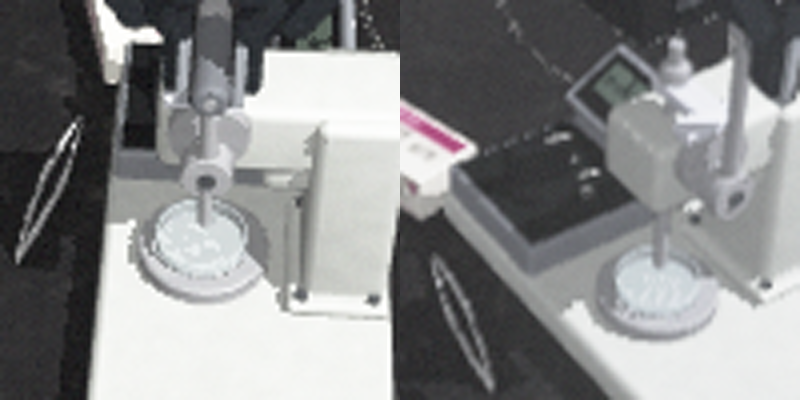

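```bash
python3 -c "
from bench import robot
print(robot.finish_job())"
```

```text
the job is handed in; nothing more can be done
None
```

The selector is on the widest range and released, and the lever is being held upright in the fingers; I handed the job in at about 13.6 s.

- **Selector:** it started on the medium bar. I turned it 30° clockwise and let go. A close picture afterwards showed its pointer in line with the longest bar mark. I did not look at it that closely again after lifting the lever.
- **Lever:** I gripped it by its round grip and swung it up along its arc. At the last check the grip was at x ≈ 592 mm and the hinge at about 593 mm, so it is within about 1° of upright. The finger force was about 10 N and steady.
- **Dish and other things:** the dish sits centred on the anvil in the last scene and side pictures. The spare dish, tweezers and carton were within about 4 mm of their first measured positions, which is about the measuring error.

**Checks that disagreed:**
- **Dish and anvil:** once the gripper blocked part of the view, the network's dish position was clearly wrong and its anvil position was up to 14 mm off. For the dish I relied on the pictures.
- **Hinge:** estimates of its x position varied between about 592 and 595 mm, so the lever angle is uncertain by about 1 to 2°.

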